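# Hold the lamp case's roof half open behind its lowered front glass

### The job

The front glass of the brass lamp case on the altar table has been left up: lower it gently until it is fully down, so that the draught is kept off the wick. Then lift the case's hinged roof to 50 degrees from shut and hold it there, so that the priest can light the lamp from above while the roof still shelters it. The roof falls shut by itself, so finish with the gripper still holding it up at that angle, and leave everything else on the table where it stands.

Things in the scene. Friction and masses are not known exactly. Their poses are not given: they have to be found in the camera images.
- case: Lamp case, fixed to the table: dark wood plinth 240 x 232 mm (x, y) and 30 mm high, on it a brass frame about 205 x 210 mm with glass panes at the sides and back, 172 mm high to the rim under the roof, a small brass oil lamp inside. Origin at the centre of its underside, on the table; z up, its front (with the sliding glass) faces its own -x, the roof's hinge runs along its y at the back.
- front_glass (a joint): Height of the sliding front glass in m: 0 = fully down (shut), up to 0.088 = fully up. The brass-framed pane (188 mm wide, 132 mm high, 0.3 kg) slides vertically in channels, its outer face 111 mm in front of the case's origin, the channels' outer faces at 116 mm. Friction in the channels (about 5 N) keeps it wherever it is left; moving it down takes a push of about 2 to 3 N.
- front_knob (a point): Centre of the brass T-knob on the front glass's top rail: a round bar 18 mm in diameter and 40 mm long lying along the case's y, on a 10 mm stem that stands out from the pane; flat ends. In the case's frame it is at x = -146 mm, y = 0, z = 152 mm + the front_glass value. Nothing is near its two ends, above it or in front of it; the roof's front edge is 40 mm behind it (x = -106 mm).
- roof (a joint): Opening angle of the roof in rad: 0 = shut, level; 0.873 = 50 degrees; stop at 1.85. It falls shut under its own weight (about 0.6 kg, light hinge, no spring, no stay) from any angle below about 1.4 rad.
- roof_knob (a point): Centre of the brass T-knob near the roof's front edge: a round bar 18 mm in diameter, 40 mm long along the case's y, flat ends, its centre 30 mm above the roof's upper face (roof 212 x 212 x 10 mm, brass frame round glass). Roof shut: x = -78, y = 0, z = 212 mm in the case's frame. It turns with the roof: when shut 178 mm in front of the hinge line and 40 mm above it.
- roof_hinge (a point): Middle of the roof's hinge line, fixed on the case: x = 100 mm, y = 0, z = 172 mm in the case's frame; the line runs along the case's y. Opening lifts the front edge up and back towards the case's +x, and the knob's stem leans that way: at 50 degrees the knob is at x = 16, z = 334 mm (roof's front edge 40 mm in front). A grip on the flat ends of the knob's bar lets it turn between the fingers.
- clay_lamp: Bystander: terracotta lamp bowl, 72 mm across, 26 mm high, loose beside the case. Origin under its centre.
- bell: Bystander: brass hand bell standing on its mouth, 60 mm across, 114 mm high, loose beside the case. Origin under its centre.
- matchbox: Bystander: matchbox 36 x 56 x 16 mm, loose in front of the case. Origin under its centre.
- thali: Bystander: brass plate 220 mm across, 22 mm high, loose at one side of the table. Origin under its centre.
- flower_bowl: Bystander: green bowl of marigold heads, 176 mm across, 75 mm high, loose at one side of the table. Origin under its centre.
- ghee_jar: Bystander: closed amber jar, 72 mm across, 100 mm high, loose on the robot's right. Origin under its centre.

How it is judged:
By the outcome, as a careful person would: the job done as asked, in the order asked, and still so for the second after the job is handed in, while the arm keeps its last pose, push and grip.
It also fails if it takes over 54 s, if anything falls off the work surface, if the arm or the gripper's body presses on something with over 40 N, if the wrist force passes 120 N, or if a joint passes its speed limit or range.

### The arm

A 6-joint arm with a two-finger parallel gripper is mounted at the origin on the work surface. World frame = base frame: x ahead of the robot, y to its left, z up, the work surface at z = 0. Lengths are in m, angles in rad, forces in N, time in s.
With the tool pointing down it reaches from about 0.275 to 0.875 m from the base axis. Payload 12.5 kg.
Tool frame: the origin (TCP) lies at the very end of the fingers, on their centre line; the grasp point (between the pads) lies 19 mm behind it; z points along the fingers, y is the line along which they close (so a half turn about z gives the same grasp; the last joint's range is limited). The gripper opens to 85 mm and grips with 20 to 120 N. Pads are 22 mm wide; open, the fingers measure 114 mm over their backs; the gripper's body (76 mm by 85 mm) begins 54 mm behind the grasp point. The pads swing forward as they close: fully open they stand 13 mm farther back than shut.
Start: joints at [1.235, 0.351, 1.652, -0, 1.139, -0.085], TCP at [0.136, 0.533, 0.231] pointing down, gripper open.
Joint ranges: [-2.75, 2.75], [-0.79, 2.1], [0.01, 2.65], [-1.57, 4.71], [0.07, 3.14], [-2.87, 2.87]. Speed limits (rad/s): [2.22, 2.22, 2.79, 3.14, 3.14, 3.14].

### API

Orientations are given as [roll, pitch, yaw] about the fixed x, y, z axes, in that order (R = Rz(yaw) Ry(pitch) Rx(roll)).
In Python, from plant import env, read_camera, camera_params, spotter gives the robot as it stands.
- The arm moves only by the tool play_rows, never from a script. Its argument "motion" is a list that holds one entry, the list of rows, each a list of 7 numbers: the opening, from -1 (shut) to 1 (fully open), so that 0 is half open, then the shift along the tool's x, y, z in units of 1 m (1.0 is 1 m), then the turn, a rotation vector about the tool's x, y, z in units of 2 rad (1.0 is 2 rad). A call has 1 to 10 rows; each row is the pose to reach, as a shift and turn from the pose commanded when the call began, along the tool's axes at that moment; what a row does not reach only later rows make up. A row lasts 1/12 s, in which the tool goes at most 41.7 mm and 7.16 degrees, less where a joint would pass 70% of its speed; a pose out of reach is approached as far as the arm can. A call with a number of a shift or a turn outside -1 to 1 is refused whole. A call with a gripper value outside its range is refused whole. The fingers move at their own pace and stop on an object; the grip force is fixed at half the most. Time passes only in rows, so rows that repeat a pose let the fingers close. It gives the time, the measured TCP pose, the force, the opening and the grip force at its end, in the units of the state.
- env.state(): the state, without advancing time (a new reading comes with each control period).
- read_camera(name): name is "scene" or "top" or "wrist"; returns (picture, depth): 420x560x3 uint8, red, green, blue; 420x560 float32, m along the optical axis (not along the pixel's ray), 0 where there is no reading.
- camera_params(name): a dict with "mtx" (3x3 intrinsics, pixels), "xyz" and "rotation" of the camera in the world. Camera axes: x right, y down, z forward; pixel columns grow to the right and rows downward; lengths in m; the calibration is good to about 2 mm. A picture is of the moment at which its call begins: read the wrist's pose just before it. camera_params takes no time and is no camera call; for the wrist camera it gives the pose at the moment of the call.
- env.sign_off(): hands the job in; it is judged then, once.
Trained networks look in the newest picture that a camera, given by its name, has taken for a name from the list of things; names that differ only in an ending like _2 or _b are one class to them, and where a whole thing is asked for, a point or a joint stands for the part that bears it (a point fixed in the world has none). Each returns a list of dicts, best first, with "p" (0 to 1); they miss things now and then, are a little off and sometimes report something else, mostly with a low value. They report only what shows in the picture. A call takes as long as a camera call.
- spotter.spot_in(camera, label): "bbox" ([left, top, width, height] in pixels, round what is visible of it).
- spotter.landmark_of(camera, label): "at" ([column, row] in pixels: a listed point, or the origin of a listed thing).
The state is a dict: "time": time; "joint_positions": joint angles; "joint_vel": joint speeds; "joint_efforts": joint torques, N m; "tcp_pos": TCP position; "tcp_rot": TCP orientation; "contact_force": force on the tool from outside, world axes, zero at the start; "torque": the same for the moment, N m; "finger_gap": opening from 0.0 (shut) to 1.0 (fully open); "grip_force": force on a finger pad.
Only numpy, scipy, OpenCV 4.12 (cv2) and the standard library are available. Lean on these libraries where they do the work, as an engineer would, in place of code of your own. Each camera call takes 0.05 s, during which the arm holds its last target. There are 200 camera calls.

## Working session

There is one attempt and no reset: what is moved stays moved. The work goes in short steps, Python scripts to look and compute and a tool call to move; the robot and the scene stay as the last step left them, time stands still between calls to the robot, and variables do not carry over. Pictures are saved under pics/ and viewed, at most 10 in all, crops included, and the job is handed in when it is done.

Besides the shell and the picture viewer there is one more tool, called in YAML: its name, and indented under it one key for each argument. play_rows: Moves the arm, as the interface text tells. Shifts and turns lie within -1 to 1; 1 stands for 1 m of shift or 2 rad of turn. Its arguments: {"type":"object","properties":{"motion":{"type":"array"}},"required":["motion"]}

```bash
mkdir -p pics; ls; cat > h.py <<'E'
import numpy as np, cv2
from plant import env, read_camera, camera_params, spotter
from scipy.spatial.transform import Rotation as R
def w(cam,px,dep,P=None):
    P=P or camera_params(cam); K=np.array(P["mtx"]); r=np.array(P["rotation"])
    if r.shape!=(3,3): r=R.from_euler('xyz',r).as_matrix()
    return r@(dep*np.linalg.inv(K)@[px[0],px[1],1])+np.array(P["xyz"])
E
python3 - <<'E'
from h import *
print(env.state())
ims=[]
for c in ("scene","top"):
    p,d=read_camera(c); P=camera_params(c); print(c,P)
    cv2.imwrite(f"pics/{c}0.png",p[:,:,::-1])
    for l in ("case","front_knob","roof_knob","roof_hinge"):
        for o in spotter.landmark_of(c,l)[:2]:
            u,v=np.round(o["at"]).astype(int); dd=d[min(v,419),min(u,559)]
            print(c,l,o,dd,w(c,o["at"],dd,P))
E
```

```text
pics
{'time': 0.0, 'joint_positions': array([ 1.23538667e+00,  3.51258053e-01,  1.65244490e+00, -1.45217926e-05,
        1.13911298e+00, -8.46561496e-02]), 'joint_vel': array([-0.00055001, -0.00099481,  0.00167158,  0.00156239, -0.00048641,
       -0.00035963]), 'joint_efforts': array([-1.24655915e-03, -5.06116927e+01, -2.91391164e+01, -1.00643240e-04,
        4.63722288e-03,  1.11317104e-05]), 'tcp_pos': array([0.13636822, 0.53246993, 0.23073857]), 'tcp_rot': array([-3.14037264e+00, -9.02992033e-05,  2.89084518e+00]), 'contact_force': array([ 0.3650032 ,  0.15790799, -0.04697765]), 'torque': array([ 0.05554676,  0.04574756, -0.01307817]), 'grip_force': 0.0, 'finger_gap': 1.0042601227413621}
scene {'mtx': array([[385.8603329 ,   0.        , 283.86322609],
       [  0.        , 385.8603329 , 211.41678474],
       [  0.        ,   0.        ,   1.        ]]), 'xyz': array([1.37740479, 0.29063689, 1.12975099]), 'rotation': array([-2.41593607,  0.00542626,  1.90741132])}
scene case {'at': [304.9, 266.2], 'p': 0.67} 1.1224939 [0.76830243 0.13689182 0.18397483]
scene front_knob {'at': [325
[... 309 characters left out ...]
1.2264282 [0.58485346 0.117878   0.2039862 ]
top {'mtx': array([[437.69531029,   0.        , 275.45847688],
       [  0.        , 437.69531029, 217.65299562],
       [  0.        ,   0.        ,   1.        ]]), 'xyz': array([0.42606751, 0.01739174, 1.37155976]), 'rotation': array([-3.05470086, -0.01936145, -1.54241672])}
top front_knob {'at': [222.4, 219.4], 'p': 0.64} 1.1559625 [0.51840716 0.13785971 0.217061  ]
top roof_knob {'at': [231.3, 196.7], 'p': 0.7} 1.1602279 [0.57933556 0.11652839 0.21847865]
top roof_hinge {'at': [241.3, 136.3], 'p': 0.95} 1.2132607 [0.75384546 0.09837094 0.18083602]
top roof_hinge {'at': [402.3, 289.6], 'p': 0.51} 1.2618498 [ 0.34005156 -0.37550137  0.10378884]
```

```bash
python3 - <<'E'
import cv2,numpy as np
a=cv2.imread("pics/scene0.png");b=cv2.imread("pics/top0.png")
a=cv2.resize(a[120:345,190:430],(400,375));b=cv2.resize(b,(400,300))
b=cv2.copyMakeBorder(b,0,75,0,0,0)
cv2.imwrite("pics/both.png",np.hstack([a,b]))
E
```

```text
(no output)
```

View pics/both.png

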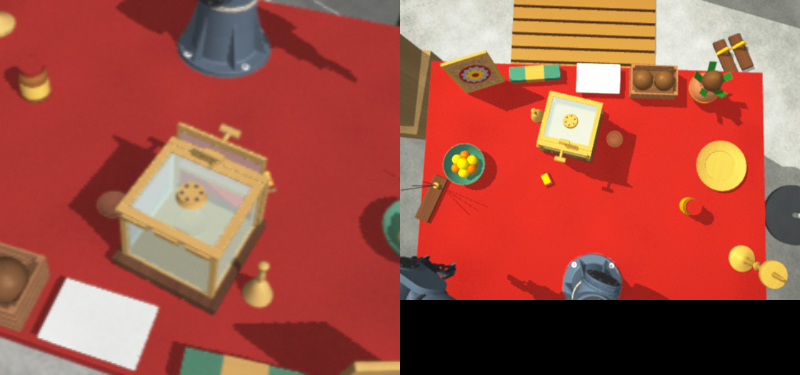

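View pics/top0.png

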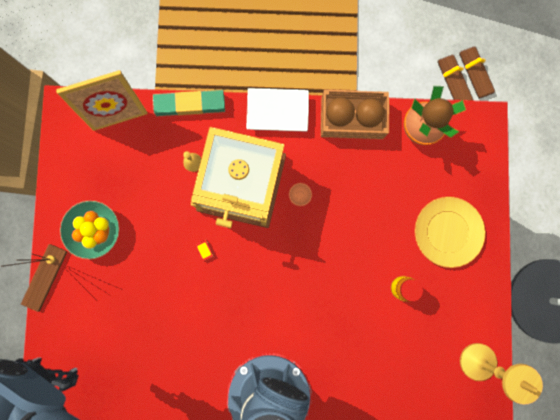

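The scene crop shows the case with its front towards the robot and the glass up, the knob standing proud in front of the roof. In the top view the front knob is at about (224,219), the roof knob at (236,204), the bell at (191,160), the clay lamp at (300,194) and the matchbox at (206,251).

```bash
cat >> h.py <<'E'
def cloud(cam):
    p,d=read_camera(cam); P=camera_params(cam); K=np.array(P["mtx"]); r=R.from_euler('xyz',P["rotation"]).as_matrix() if np.shape(P["rotation"])!=(3,3) else np.array(P["rotation"])
    v,u=np.mgrid[:420,:560]
    X=(np.stack([u,v,np.ones_like(u)],-1)*d[...,None])@np.linalg.inv(K).T@r.T+np.array(P["xyz"])
    X[d==0]=np.nan
    return p,X
def fitroof(cam):
    p,X=cloud(cam)
    c=X[(X[...,0]>.45)&(X[...,0]<.82)&(X[...,1]>-.05)&(X[...,1]<.26)]
    m=c[(c[:,2]>.172)&(c[:,2]<.192)]
    print(cam,len(m),"roof rect",cv2.minAreaRect((m[:,:2]*1000).astype(np.float32)))
    f=c[(c[:,2]>.196)]
    for q in f[np.argsort(f[:,0])]: print(np.round(q*1000).astype(int),end=' ')
    print()
E
python3 - <<'E'
from h import *
fitroof("top"); fitroof("scene")
E
```

```text
top 5483 roof rect ((650.508544921875, 105.99104309082031), (212.53834533691406, 224.0428924560547), 78.4462890625)
[499 120 218] [499 117 217] [499 123 214] [501 127 222] [501 125 222] [501 122 219] [501 133 213] [501 117 220] [501 120 219] [501 131 214] [503 140 226] [503 144 218] [503 135 221] [503 130 223] [504 138 217] [504 133 218] [504 128 219] [504 120 220] [504 125 217] [504 122 218] [504 117 220] [505 115 210] [506 151 221] [506 146 221] [506 129 228] [506 154 218] [506 140 223] [506 149 219] [506 138 222] [506 143 219] [506 135 220] [506 127 223] [506 133 219] [506 125 222] [506 122 222] [506 120 223] [506 117 222] [507 115 215] [508 143 226] [508 148 223] [508 154 220] [508 146 223] [508 151 219] [508 138 224] [508 141 222] [509 135 222] [509 125 225] [509 130 222] [509 119 226] [509 127 223] [509 133 219] [509 117 223] [509 123 219] [509 115 220] [511 154 223] [511 146 225] [511 143 225] [511 151 221] [511 149 220] [511 135 224] [511 127 226] [511 138 222] [511 130 223] [511 133 220] [511 119 225] [511 117 226] [512 125 221] [512 123 220] [512 115 222] [513 154 224] [513
[... 13194 characters left out ...]
 [582 119 197] [582 105 216] [583 125 219] [583 134 218] [583 123 199] [583 102 220] [583 112 219] [583 139 205] [583  99 210] [583 102 207] [584 138 221] [584 102 213] [585 109 211] [585 117 199] [585 132 219] [585 106 215] [586 119 220] [586 109 217] [586 113 214] [586 112 218] [586 117 206] [587 129 215] [587 122 223] [587 123 209] [587 139 215] [587 113 210] [587 126 220] [587 120 208] [587 120 213] [588 123 219] [588 126 215] [588 116 216] [588 107 213] [588 129 221] [588 116 221] [588 139 220] [588 136 219] [588 117 213] [588 123 215] [589 120 219] [589 136 216] [589 137 207] [590 134 211] [590 130 214] [590 133 216] [590 133 220] [590 127 213] [590 127 209] [591 131 212] [591 137 214]
```

```bash
cat >> h.py <<'E'
def delta(t,c=-0.196,tilt=0):
    "row numbers for TCP world target t, tool y along case y; tilt: top of tool leans to case +x"
    s=env.state(); r0=R.from_euler('xyz',s["tcp_rot"])
    r1=R.from_euler('z',c)*R.from_euler('y',tilt)*R.from_euler('xyz',[np.pi,0,np.pi])
    print("t",s["time"],"tcp",s["tcp_pos"].round(4),"F",s["contact_force"].round(1),"gap",round(s["finger_gap"],2),
     "row",r0.inv().apply(np.array(t)-s["tcp_pos"]).round(4),((r0.inv()*r1).as_rotvec()/2).round(4))
E
python3 -c "
from h import *
delta([.513,.134,.30])"
```

```text
t 0.6 tcp [0.1365 0.5328 0.2313] F [0.4 0.1 0.7] gap 1.0 row [-0.4637 -0.2928 -0.0687] [-0.     -0.     -0.0274]
```

play_rows:
  motion:
    - [[-1,0,0,-0.069,0,0,0],[-1,0,0,-0.069,0,0,0],[-1,-0.23,-0.146,-0.069,0,0,-0.027],[-1,-0.23,-0.146,-0.069,0,0,-0.027],[-1,-0.23,-0.146,-0.069,0,0,-0.027],[-1,-0.23,-0.146,-0.069,0,0,-0.027],[-1,-0.23,-0.146,-0.069,0,0,-0.027],[-1,-0.23,-0.146,-0.069,0,0,-0.027],[-1,-0.23,-0.146,-0.069,0,0,-0.027],[-1,-0.23,-0.146,-0.069,0,0,-0.027]]

```text
time: 1.43
tcp_pos: [0.3254, 0.3317, 0.3005]
tcp_rot: [-3.141, 0.001, 2.941]
contact_force: [-0.5, -0.2, 0.5]
finger_gap: 0.002
grip_force: 0.0
```

```bash
python3 -c "
from h import *
delta([.513,.134,.30])"
```

```text
t 1.4333 tcp [0.3254 0.3317 0.3005] F [-0.5 -0.2  0.5] gap 0.0 row [-0.2232 -0.1563  0.0007] [-0.0001  0.0005 -0.0022]
```

play_rows:
  motion:
    - [[-1,-0.222,-0.157,0,0,0,0],[-1,-0.222,-0.157,0,0,0,0],[-1,-0.222,-0.157,0,0,0,0],[-1,-0.222,-0.157,0,0,0,0],[-1,-0.222,-0.157,0,0,0,0],[-1,-0.222,-0.157,0,0,0,0],[-1,-0.222,-0.157,0,0,0,0],[-1,-0.222,-0.157,0,0,0,0],[-1,-0.222,-0.157,0,0,0,0]]

```text
time: 2.18
tcp_pos: [0.5103, 0.1366, 0.2999]
tcp_rot: [-3.142, -0.001, 2.943]
contact_force: [1.1, 0.1, -0.3]
finger_gap: 0.001
grip_force: 0.0
```

```bash
python3 - <<'E'
from h import *
P=camera_params("wrist"); p,d=read_camera("wrist")
for l in ("front_knob","roof_knob"):
    for o in spotter.landmark_of("wrist",l)[:2]:
        u,v=np.round(o["at"]).astype(int); dd=d[min(v,419),min(u,559)]
        print(l,o,dd,w("wrist",o["at"],dd,P))
cv2.imwrite("pics/w1.png",p[:,:,::-1])
delta([.513,.134,.30])
E
```

```text
t 2.3333 tcp [0.5094 0.1379 0.3004] F [-0.   0.5  0.2] gap 0.0 row [-0.0043 -0.0031  0.0004] [ 0.0001 -0.0001  0.0002]
```

View pics/w1.png

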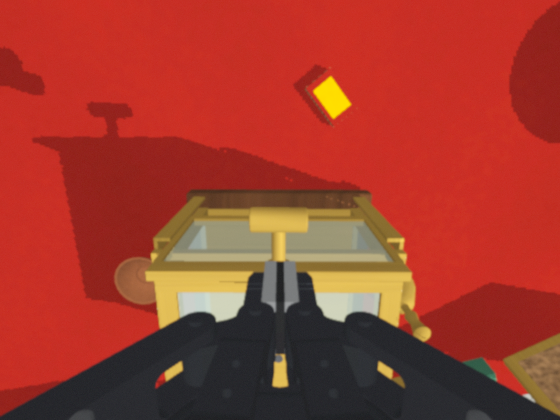

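The wrist view shows the front bar at about (279,219), its ends at columns 250 and 308. It is level in the picture, so the yaw is right, and the finger tips are centred on it laterally at column 280.

```bash
python3 - <<'E'
from h import *
p,X=cloud("wrist")
for (u0,u1,v0,v1) in ((252,306,209,230),):
    q=X[v0:v1,u0:u1].reshape(-1,3); q=q[np.isfinite(q[:,0])]
    m=q[:,2]>.205; q=q[m]; print(len(q),q.mean(0),np.percentile(q,[5,50,95],axis=0).round(4))
row=X[219,240:320]; print([(240+i,)+tuple((r*1000).round().astype(int)) for i,r in enumerate(row) if i%3==0])
col=X[200:262,262]; print([(200+i,)+tuple((r*1000).round().astype(int)) for i,r in enumerate(col) if i%3==0 and np.isfinite(r[0])])
delta([.513,.134,.30])
E
```

```text
1128 [0.50580135 0.13774495 0.22249906] [[0.4992 0.1215 0.2175]
 [0.5056 0.1377 0.2233]
 [0.513  0.1539 0.225 ]]
[(240, np.int64(535), np.int64(91), np.int64(106)), (243, np.int64(536), np.int64(94), np.int64(105)), (246, np.int64(537), np.int64(97), np.int64(105)), (249, np.int64(501), np.int64(118), np.int64(224)), (252, np.int64(502), np.int64(120), np.int64(223)), (255, np.int64(502), np.int64(122), np.int64(223)), (258, np.int64(503), np.int64(124), np.int64(222)), (261, np.int64(503), np.int64(126), np.int64(223)), (264, np.int64(504), np.int64(128), np.int64(224)), (267, np.int64(504), np.int64(130), np.int64(223)), (270, np.int64(504), np.int64(132), np.int64(224)), (273, np.int64(504), np.int64(134), np.int64(225)), (276, np.int64(505), np.int64(136), np.int64(224)), (279, np.int64(505), np.int64(138), np.int64(225)), (282, np.int64(506), np.int64(140), np.int64(224)), (285, np.int64(506), np.int64(142), np.int64(223)), (288, np.int64(507), np.int64(144), np.int64(222)), (291, np.int64(507), np.int64(146), np.int64(224)), (294, np.int64(508), np.int64(148), np.int64(223)), (
[... 920 characters left out ...]
int64(225)), (230, np.int64(511), np.int64(125), np.int64(223)), (233, np.int64(514), np.int64(124), np.int64(220)), (236, np.int64(543), np.int64(115), np.int64(149)), (239, np.int64(543), np.int64(115), np.int64(155)), (242, np.int64(543), np.int64(115), np.int64(163)), (245, np.int64(543), np.int64(116), np.int64(170)), (248, np.int64(543), np.int64(116), np.int64(177)), (251, np.int64(543), np.int64(116), np.int64(183)), (254, np.int64(543), np.int64(117), np.int64(189)), (257, np.int64(544), np.int64(117), np.int64(194)), (260, np.int64(543), np.int64(117), np.int64(200))]
t 2.3833 tcp [0.5094 0.1379 0.3004] F [-0.3  1.2  0.2] gap 0.0 row [-0.0043 -0.0032  0.0004] [0.0001 0.     0.0003]
```

play_rows:
  motion:
    - [[-1,0.001,-0.001,0.03,0,0,0],[-1,0.001,-0.001,0.06,0,0,0],[-1,0.001,-0.001,0.068,0,0,0],[-1,0.001,-0.001,0.072,0,0,0],[-1,0.001,-0.001,0.076,0,0,0],[-1,0.001,-0.001,0.08,0,0,0],[-1,0.001,-0.001,0.084,0,0,0],[-1,0.001,-0.001,0.088,0,0,0],[-1,0.001,-0.001,0.092,0,0,0],[-1,0.001,-0.001,0.096,0,0,0]]

```text
time: 3.22
tcp_pos: [0.5093, 0.1363, 0.2045]
tcp_rot: [3.141, 0.001, 2.945]
contact_force: [0.6, 1.1, 2.7]
finger_gap: -0.002
grip_force: 1.2
```

Contact shows about 2.7 N, as expected for the sliding pane.

play_rows:
  motion:
    - [[-1,0,0,0.004,0,0,0],[-1,0,0,0.008,0,0,0],[-1,0,0,0.012,0,0,0],[-1,0,0,0.016,0,0,0],[-1,0,0,0.02,0,0,0],[-1,0,0,0.024,0,0,0],[-1,0,0,0.028,0,0,0],[-1,0,0,0.031,0,0,0],[-1,0,0,0.034,0,0,0],[-1,0,0,0.036,0,0,0]]

```text
time: 4.05
tcp_pos: [0.5088, 0.1361, 0.1679]
tcp_rot: [-3.141, -0.0, 2.945]
contact_force: [1.9, -0.1, 2.2]
finger_gap: 0.004
grip_force: 1.1
```

play_rows:
  motion:
    - [[-1,0,0,0.001,0,0,0],[-1,0,0,0.002,0,0,0],[-1,0,0,0.003,0,0,0],[-1,0,0,0.004,0,0,0],[-1,0,0,0.005,0,0,0],[-1,0,0,0.006,0,0,0]]

```text
time: 4.55
tcp_pos: [0.5088, 0.1361, 0.1622]
tcp_rot: [-3.141, -0.0, 2.945]
contact_force: [0.2, -0.3, 2.1]
finger_gap: 0.001
grip_force: 1.1
```

play_rows:
  motion:
    - [[-1,0,0,0.0005,0,0,0],[-1,0,0,0.001,0,0,0],[-1,0,0,0.0015,0,0,0],[-1,0,0,0.0015,0,0,0]]

```text
time: 4.88
tcp_pos: [0.5088, 0.1361, 0.161]
tcp_rot: [-3.141, -0.0, 2.945]
contact_force: [-0.2, -1.2, 3.5]
finger_gap: 0.001
grip_force: 2.1
```

play_rows:
  motion:
    - [[-1,0,0,0.0005,0,0,0],[-1,0,0,0.001,0,0,0],[-1,0,0,0.001,0,0,0]]

```text
time: 5.13
tcp_pos: [0.5089, 0.1361, 0.1608]
tcp_rot: [3.142, 0.0, 2.945]
contact_force: [-4.7, -2.1, 12.2]
finger_gap: -0.002
grip_force: 6.8
```

play_rows:
  motion:
    - [[-1,0,0,-0.02,0,0,0],[-1,0,0,-0.06,0,0,0],[-1,0,0,-0.1,0,0,0],[1,0,0,-0.14,0,0,0],[1,-0.03,0,-0.14,0,0,0],[1,-0.068,0,-0.14,0,0,0],[1,-0.068,0,-0.14,0,0,0],[1,-0.068,0,-0.14,0,0,0],[1,-0.068,0,-0.14,0,0,0]]

```text
time: 5.88
tcp_pos: [0.5749, 0.1229, 0.2991]
tcp_rot: [-3.141, -0.002, 2.945]
contact_force: [-0.8, -0.3, -0.3]
finger_gap: 0.846
grip_force: 0.0
```

```bash
python3 - <<'E'
from h import *
p,X=cloud("wrist"); cv2.imwrite("pics/w2.png",p[:,:,::-1])
print(spotter.landmark_of("wrist","roof_knob")[:2])
s=env.state(); print(s["tcp_pos"],s["finger_gap"])
m=np.linalg.norm(X[...,:2]-s["tcp_pos"][:2],axis=-1)<.04
m&=(X[...,2]>.203)&(X[...,2]<.235)
v,u=np.where(m); q=X[m]; print(len(q),u.min(),u.max(),v.min(),v.max(),q.mean(0),np.percentile(q,[3,50,97],axis=0).round(4))
m=(abs(X[...,0]-.513)<.03)&(abs(X[...,1]-.135)<.03)&(X[...,2]>.14)&(X[...,2]<.25);q=X[m];print("front",len(q),np.percentile(q,[3,50,97],axis=0).round(4))
E
```

```text
[]
[0.57475559 0.12306579 0.29968637] 0.9909879315682377
1432 250 307 209 233 [0.57306805 0.12239661 0.21956608] [[0.5645 0.1041 0.2137]
 [0.5726 0.1224 0.2204]
 [0.5829 0.1406 0.2223]]
front 1689 [[0.499  0.1102 0.1531]
 [0.5124 0.1321 0.1596]
 [0.5421 0.1534 0.1629]]
```

View pics/w2.png

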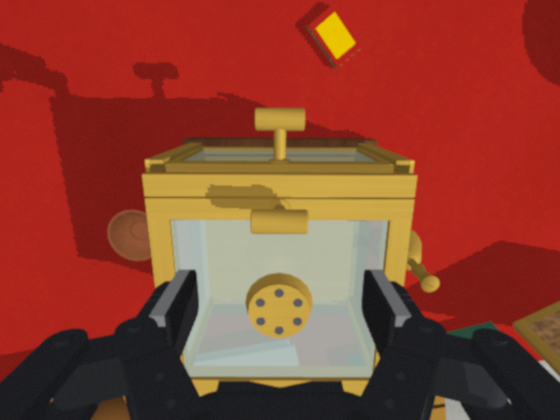

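The view shows the front glass down (its knob at (280,119), top at z = 0.161 m). The roof bar at (279,221) lies midway between the open fingers, and the measured 0.575, 0.123 matches the tool's position.

play_rows:
  motion:
    - [[1,-0.001,0,0.03,0,0,0],[1,-0.001,0,0.06,0,0,0],[1,-0.001,0,0.085,0,0,0],[1,-0.001,0,0.1,0,0,0],[1,-0.001,0,0.105,0,0,0],[1,-0.001,0,0.105,0,0,0],[-1,-0.001,0,0.105,0,0,0],[-1,-0.001,0,0.105,0,0,0],[-1,-0.001,0,0.105,0,0,0],[-1,-0.001,0,0.105,0,0,0]]

```text
time: 6.82
tcp_pos: [0.5768, 0.1221, 0.1959]
tcp_rot: [-3.141, 0.001, 2.945]
contact_force: [-15.7, -31.8, 44.3]
finger_gap: 0.456
grip_force: 52.7
```

play_rows:
  motion:
    - [[-1,0,0,0,0,0,0],[-1,0,0,0,0,0,0],[-1,0,0,0,0,0,0],[-1,0,0,0,0,0,0]]

```text
time: 7.15
tcp_pos: [0.5767, 0.1219, 0.1962]
tcp_rot: [-3.141, 0.001, 2.945]
contact_force: [-3.9, -4.8, 8.0]
finger_gap: 0.452
grip_force: 60.9
```

play_rows:
  motion:
    - [[-1,-0.0019,0,-0.0077,0,0,0],[-1,-0.0042,0,-0.0154,0,0,0],[-1,-0.0067,0,-0.0229,0,0,0],[-1,-0.0097,0,-0.0303,0,0,0],[-1,-0.0129,0,-0.0376,0,0,0],[-1,-0.0164,0,-0.0447,0,0,0],[-1,-0.0203,0,-0.0517,0,0,0],[-1,-0.0244,0,-0.0585,0,0,0],[-1,-0.0289,0,-0.0651,0,0,0],[-1,-0.0336,0,-0.0715,0,0,0]]

```text
time: 7.98
tcp_pos: [0.6092, 0.1153, 0.2658]
tcp_rot: [-3.14, -0.002, 2.944]
contact_force: [3.0, -4.8, -10.2]
finger_gap: 0.454
grip_force: 61.5
```

play_rows:
  motion:
    - [[-1,-0.005,0,-0.0061,0,0,0],[-1,-0.0103,0,-0.0121,0,0,0],[-1,-0.0158,0,-0.0179,0,0,0],[-1,-0.0215,0,-0.0234,0,0,0],[-1,-0.0275,0,-0.0286,0,0,0],[-1,-0.0338,0,-0.0336,0,0,0],[-1,-0.0402,0,-0.0383,0,0,0],[-1,-0.0468,0,-0.0427,0,0,0],[-1,-0.0536,0,-0.0468,0,0,0],[-1,-0.0606,0,-0.0506,0,0,0]]

```text
time: 8.82
tcp_pos: [0.6683, 0.1033, 0.3161]
tcp_rot: [-3.139, -0.004, 2.944]
contact_force: [-2.2, -5.8, -9.8]
finger_gap: 0.451
grip_force: 61.3
```

```bash
python3 - <<'E'
from h import *
print(env.state()["tcp_pos"],env.state()["contact_force"])
ex=np.array([.981,-.195]);ey=np.array([.195,.981]);o=np.array([.652,.108])
for cam in ("top","scene","wrist"):
    p,X=cloud(cam); cv2.imwrite(f"pics/{cam}9.png",p[:,:,::-1])
    a=(X[...,:2]-o)@ex; b=(X[...,:2]-o)@ey; z=X[...,2]
    # side bars of the roof: |b| 92..106
    m=(abs(b)>85)if False else (abs(b)>.085)&(abs(b)<.11)&(z>.2)&(z<.345)&(a>-.05)&(a<.14)
    m&=abs(z-.172-(.1-a)*np.tan(.873))<.04
    A=np.c_[a[m],z[m]]
    if len(A)>30:
        vx,vy,x0,y0=cv2.fitLine(A.astype(np.float32),cv2.DIST_HUBER,0,.01,.01).ravel()
        print(cam,len(A),"angle",np.degrees(np.arctan(-vy/vx)),"range a",A[:,0].min(),A[:,0].max())
    print(spotter.landmark_of(cam,"roof_knob")[:1])
E
```

```text
[0.66827811 0.10327729 0.31606222] [-2.2356023  -5.76477627 -9.83069042]
top 360 angle 47.533207 range a -0.03670754928992824 0.08969152785057932
[{'at': [234.0, 156.1], 'p': 0.77}]
scene 855 angle 48.01814 range a -0.0317837847787943 0.0964428175439358
[{'at': [302.3, 208.0], 'p': 0.77}]
wrist 11423 angle 47.509975 range a -0.03841984858309628 0.08866920971151235
[{'at': [280.9, 278.4], 'p': 0.79}]
```

View pics/scene9.png

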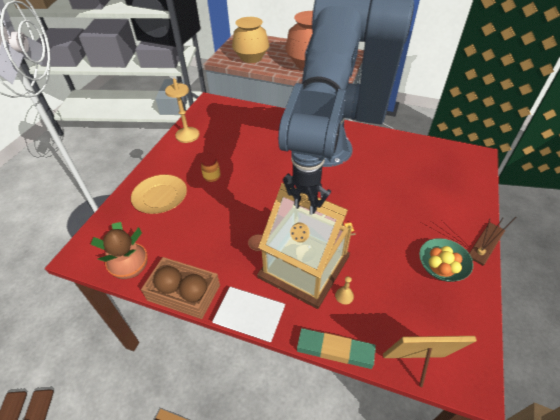

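The scene view shows the roof raised and held at its knob (about (302,208)). The bell (344,290), bowls and the other things stand where they were. I'll check the angle more carefully with a plane fit.

```bash
python3 - <<'E'
from h import *
s=env.state(); print(s["tcp_pos"],s["contact_force"])
ex=np.array([.981,-.195]);ey=np.array([.195,.981]);o=np.array([.652,.108])
for cam in ("wrist","scene","top"):
    p,X=cloud(cam)
    a=(X[...,:2]-o)@ex; b=(X[...,:2]-o)@ey; z=X[...,2]
    n=(z-.172)*np.cos(.86)-(.1-a)*np.sin(.86)   # height over the roof's hinge plane
    t=(z-.172)*np.sin(.86)+(.1-a)*np.cos(.86)   # distance along the roof
    for side in (-1,1):
        m=(b*side>.088)&(b*side<.103)&(t>.03)&(t<.195)&(abs(n)<.025)
        if m.sum()<20: continue
        k,c=np.polyfit(t[m],n[m],1); r=n[m]-k*t[m]-c; q=abs(r)<.004
        k,c=np.polyfit(t[m][q],n[m][q],1)
        print(cam,side,m.sum(),q.sum(),"angle",np.degrees(.86+np.arctan(k)).round(2),"n at hinge",c.round(4),"t",t[m].min().round(3),t[m].max().round(3))
    m=(abs(b)<.1)&(z>.30)&(z<.345)&(a<-.005)&(a>-.06)
    print("  edge top z",np.percentile(z[m],[50,90,98]).round(4),"a min",np.percentile(a[m],[2,10]).round(4))
p,X=cloud("wrist");cv2.imwrite("pics/w9.png",p[:,:,::-1])
E
```

```text
[0.66824044 0.10328918 0.31595864] [-1.85188719 -6.39997646 -8.22586993]
wrist -1 3016 2990 angle 48.26 n at hinge 0.0082 t 0.03 0.195
wrist 1 2466 2466 angle 47.78 n at hinge 0.0107 t 0.03 0.195
  edge top z [0.326  0.3306 0.3317] a min [-0.0375 -0.036 ]
scene -1 275 222 angle 48.2 n at hinge 0.0105 t 0.03 0.194
scene 1 316 290 angle 47.71 n at hinge 0.0129 t 0.032 0.195
  edge top z [0.3171 0.3281 0.3307] a min [-0.0285 -0.0237]
top -1 188 179 angle 47.79 n at hinge 0.0104 t 0.032 0.195
  edge top z [0.3153 0.3277 0.3308] a min [-0.0358 -0.0316]
```

View pics/w9.png

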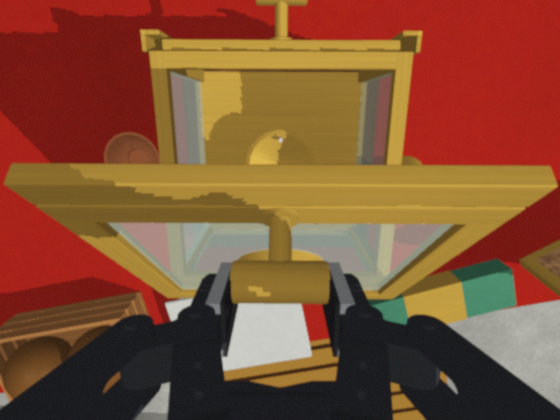

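The wrist view shows the bar (280,282) squarely between the pads. All the cameras agree on about 48°, so I'll add 2°.

play_rows:
  motion:
    - [[-1,-0.0028,0,-0.0015,0,0,0],[-1,-0.0057,0,-0.003,0,0,0],[-1,-0.0057,0,-0.003,0,0,0],[-1,-0.0057,0,-0.003,0,0,0],[-1,-0.0057,0,-0.003,0,0,0]]

```text
time: 9.73
tcp_pos: [0.6737, 0.1022, 0.3188]
tcp_rot: [-3.139, -0.004, 2.944]
contact_force: [-1.6, -5.8, -8.4]
finger_gap: 0.453
grip_force: 63.3
```

```bash
python3 - <<'E'
from h import *
s=env.state(); print(s["tcp_pos"],s["contact_force"],s["finger_gap"])
ex=np.array([.981,-.195]);ey=np.array([.195,.981]);o=np.array([.652,.108])
for cam in ("wrist","scene","top","wrist","scene"):
    p,X=cloud(cam)
    a=(X[...,:2]-o)@ex; b=(X[...,:2]-o)@ey; z=X[...,2]
    n=(z-.172)*np.cos(.87)-(.1-a)*np.sin(.87); t=(z-.172)*np.sin(.87)+(.1-a)*np.cos(.87)
    for side in (-1,1):
        m=(b*side>.088)&(b*side<.103)&(t>.03)&(t<.195)&(abs(n)<.025)
        if m.sum()<20: continue
        k,c=np.polyfit(t[m],n[m],1); q=abs(n-k*t-c)[m]<.004
        k,c=np.polyfit(t[m][q],n[m][q],1)
        print(cam,side,q.sum(),"angle",np.degrees(.87+np.arctan(k)).round(2),c.round(4))
    k=(abs(a+.146)<.012)&(abs(b)<.015)&(z>.13)
    print("  glass knob top",np.percentile(z[k],90).round(4) if k.any() else None)
E
```

```text
[0.67372983 0.10217042 0.31878953] [-1.55700041 -5.83423764 -8.38673087] 0.45311563182436254
wrist -1 2858 angle 50.23 0.008
wrist 1 2329 angle 49.69 0.0107
  glass knob top 0.1575
scene -1 234 angle 49.92 0.0114
scene 1 283 angle 49.22 0.0137
  glass knob top 0.6495
top -1 162 angle 49.74 0.0103
  glass knob top 0.6501
wrist -1 2863 angle 50.21 0.0081
wrist 1 2340 angle 49.68 0.0107
  glass knob top 0.1574
scene -1 221 angle 49.6 0.0119
scene 1 291 angle 49.34 0.0135
  glass knob top 0.6498
```

The roof reads about 49.8°, steady, and the glass is fully down. I'm handing it in.

```bash
python3 -c "
from h import *
print(env.sign_off())"
```

```text
the job is handed in; nothing more can be done
None
```

The front glass was lowered first, gently, until it met its stop; the gripper is now holding the roof by its knob at about 50° (cameras read 49.2–50.2°), nothing else on the table was touched, and the job is handed in.

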